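Release the mended salt shaker from the over-centre vise

TASK

The glue on the salt shaker has set: push the vise's sliding jaw open by its paddle until it goes over centre and stays open by itself, without forcing it on against its stop, which would shift the vise's setting. With your hand off the jaw and the jaw staying open, draw the shaker out from under the hold-down arm and, without tipping it over, stand it upright on the free part of the grey tray that has the spice jar on it, set down and not dropped; leave the vise open and everything else as it stands.

Things in the scene. Friction and masses are not known exactly. Their poses are not given: they have to be found in the camera images.
- vise: Small grey mending vise, fixed; origin on the worktop under its middle. Base: x -122 to +126 mm, y +-45 mm, top 20 mm high. The shaker stands at x = +60 mm in a rubber V in the fixed jaw (x +75 to +120 mm, top 62 mm high). The moving jaw opens along the vise's own -x: clamped, its block is at x +14 to +38 mm, 74 mm wide, top 64 mm high; a tongue (top 32 mm high) joins it to the paddle.
- seat (a point): Point on the vise's bed where the shaker stands, 20 mm above the worktop; axes as the vise's. Over it reaches the fixed hold-down arm, 90 mm wide in y, from 0 to 60 mm in +x of this point, 119 to 126 mm above the worktop; its rubber foot hangs down to 114 mm, 3 to 21 mm in +x; a 28 mm knob stands on it, 8 to 36 mm in +x, top at 165 mm.
- paddle (a point): Middle of the paddle's inner face (towards the shaker); moves with the jaw; at vise x about -0.043 m clamped. Upright plate 54 mm wide (vise y), 8 mm thick, top 85 mm, this point 60 mm above the worktop; 59 mm gap to the jaw block, free above the tongue, for fingers. A toggle spring shuts the jaw with about 8 N (and 60 N per m/s in motion), fading to none at a dead centre.
- setting (a point): Small steel pointer on the -y side of the vise's base: its opening setting, not to be shifted by more than 3 mm. The jaw's dead centre lies 34 to 48 mm from clamped, differently each time: feel for it. Past it the jaw runs on by itself (1 N) to a stop 4 mm farther and stays; let go earlier and it creeps shut. Pushing over about 18 N on the stop shifts the setting.
- salt_shaker: Clear round salt shaker with a grey metal cap, 44 mm in diameter, 90 mm tall, about 0.1 kg; the cap is 34 mm in diameter from 74 mm up. Origin at the centre of its underside, z up its axis. Starts upright, clamped, its top 110 mm above the worktop: only 4 mm can it rise there; with the jaw open it can slide about 35 mm along the vise's -x and then rise free. A grip tilted 30 to 45 deg clears the arm.
- tray: Flat grey rectangular tray, fixed, 270 mm (its x) by 125 mm (its y), floor 6 mm high, rim 5 mm thick and 14 mm high. Origin at the centre of its underside. The half at its +x holds a spice jar; the half at its -x is free. (A like tray with washing-up things stands far behind.)
- spice_jar: Bystander: round spice jar, red cap, 46 mm in diameter, 96 mm tall, on the tray's +x half. Origin at the centre of its underside.
- timer: Bystander: red and white round egg timer, 66 mm in diameter, 54 mm tall, beside the vise on its +y side. Origin under its centre.
- garlic: Bystander: garlic bulb, 60 mm, 58 mm tall. Origin under its centre.
- jam_jar: Bystander: jam jar, green lid, 73 mm in diameter, 84 mm tall. Origin under its centre.
- lemon: Bystander: lemon, 78 x 55 x 56 mm. Origin under its centre.

How it is judged:
By the outcome, as a careful person would: the job done as asked, in the order asked, and still so for the second after the job is handed in, with the robot touching nothing.
It also fails if it takes over 64 s, if anything falls off the work surface, if the arm or the gripper's body presses on something with over 40 N, if the wrist force passes 120 N, or if a joint passes its speed limit or range.

ROBOT

A 7-joint arm with a two-finger parallel gripper is mounted at the origin on a cart in front of the work surface, level with it; the furniture and walls round the work are solid. World frame = base frame: x ahead of the robot, y to its left, z up, the work surface at z = 0. Lengths are in m, angles in degrees, forces in N, time in s.
With the tool pointing down it reaches from about 0.425 to 0.875 m from the base axis. Payload 8.4 kg.
Tool frame: the origin (TCP) lies midway between the tips of the shut fingers; the grasp point (between the pads) lies 19 mm behind it; z points along the fingers, y is the line along which they close (so a half turn about z gives the same grasp; the last joint's range is limited). The gripper opens to 87 mm and grips with 3 to 60 N. Pads are 19 mm wide; open, the fingers measure 117 mm over their backs; the gripper's body (75 mm by 190 mm) begins 51 mm behind the grasp point.
Start: joints at [-74.611, 19.091, 2.286, 83.961, -0.768, 76.965, -3.352], TCP at [0.234, 0.606, 0.223] pointing down, gripper open.
Joint ranges: [-147.57, 147.57], [-21.85, 119.76], [-74.77, 79.35], [14.55, 137.4], [-85.83, 265.84], [4.83, 119.75], [-152.11, 152.11]. Speed limits (degrees/s): [127.2, 127.2, 159.86, 159.86, 180, 180, 180].

INTERFACE

Orientations are given as [roll, pitch, yaw] about the fixed x, y, z axes, in that order (R = Rz(yaw) Ry(pitch) Rx(roll)).
In Python, from plant import bot, capture, ticket, boxes_of gives the robot as it stands.
- The arm moves only by the tool drive_tool, never from a script. Its argument "moves" is a list of rows, each a list of 4 numbers: the shift along the tool's x, y, z in cm, then the turn about the tool's z in rad. In form: [[tx, ty, tz, roll], ...]. A call has 1 to 8 rows; each row shifts and turns the commanded pose from where the row before left it, along the tool's axes as they then stand; what a row does not reach is not made up. A row lasts 1/12 s, in which the tool goes at most 41.7 mm and 7.16 degrees, less where a joint would pass 70% of its speed; a pose out of reach is approached as far as the arm can. A call with a gripper value outside its range is refused whole. "gripper" is the opening, from 0 (shut) to 1 (fully open), set as the call begins (left out, the last holds). The fingers move at their own pace and stop on an object; "force" is the grip in N (left out, the last holds). Time passes only in rows, so rows that do not move let the fingers close. It gives the time, the measured TCP pose, the force, the opening and the grip force at its end, in the units of the state.
- bot.sense(): the state, without advancing time (a new reading comes with each control period).
- capture(name): name is "scene" or "top" or "wrist"; returns a dict with "color" (400x640x3 uint8, red, green, blue), "K" (3x3 intrinsics, pixels), "k1" (the pictures are not rectified: a ray, as slopes to the right and down, at radius r is drawn at 1 + k1 r^2 times it, then the intrinsics apply), "xyz" and "rotation" of the camera in the world; the wrist camera has in their place "tool_from_camera" (4x4, takes a point from camera to tool coordinates, whose origin is the TCP and whose axes are the flange's). Camera axes: x right, y down, z forward; pixel columns grow to the right and rows downward; lengths in m; the calibration is good to about 2 mm. A picture is of the moment at which its call begins: read the wrist's pose just before it. There is no depth.
- ticket.close_job(): hands the job in; it is judged then, once.
Trained networks look in the newest picture that a camera, given by its name, has taken for a name from the list of things; names that differ only in an ending like _2 or _b are one class to them, and where a whole thing is asked for, a point or a joint stands for the part that bears it (a point fixed in the world has none). Each returns a list of dicts, best first, with "score" (0 to 1); they miss things now and then, are a little off and sometimes report something else, mostly with a low value. They report only what shows in the picture. A call takes as long as a camera call.
- boxes_of(query, camera): "position" ([column, row] in pixels, amid what is visible of it).
The state is a dict: "t": time; "q": joint angles; "joint_vel": joint speeds; "joint_torque": joint torques, N m; "ee_pos": TCP position; "tool_rot": TCP orientation; "wrist_force": force on the tool from outside, world axes, zero at the start; "torque": the same for the moment, N m; "width": finger opening in m; "finger_force": force on a finger pad.
Only numpy, scipy, OpenCV 4.12 (cv2) and the standard library are available. Lean on these libraries where they do the work, as an engineer would, in place of code of your own. Each camera call takes 0.05 s, during which the arm holds its last target. There are 200 camera calls.

## Working session

There is one attempt and no reset: what is moved stays moved. The work goes in short steps, Python scripts to look and compute and a tool call to move; the robot and the scene stay as the last step left them, time stands still between calls to the robot, and variables do not carry over. Pictures are saved under pics/ and viewed, at most 10 in all, crops included, and the job is handed in when it is done.

Besides the shell and the picture viewer there is one more tool, called after "Emit:" by a JSON object that holds its "method" and its "body". drive_tool: Moves the arm, as the interface text tells. Its arguments: {"type":"object","properties":{"moves":{"type":"array","items":{"type":"array","items":{"type":"number"}}},"gripper":{"type":"number"},"force":{"type":"number"}},"required":["moves"]}

```bash
mkdir -p pics; cat > h.py <<'E'
import numpy as np, cv2
from plant import bot, capture, ticket, boxes_of
from scipy.spatial.transform import Rotation as R
def cam(c, s=None):
    K=np.array(c["K"]); 
    if "xyz" in c:
        r=np.array(c["rotation"]); 
        if r.shape!=(3,3): r=R.from_euler('xyz',r.ravel(),degrees=True).as_matrix()
        return K,c["k1"],np.array(c["xyz"]),r
    T=np.eye(4);T[:3,:3]=R.from_euler('xyz',s["tool_rot"],degrees=True).as_matrix();T[:3,3]=s["ee_pos"]
    M=T@np.array(c["tool_from_camera"]); return K,c["k1"],M[:3,3],M[:3,:3]
def ray(C,p):
    K,k,o,r=C
    u=cv2.undistortPoints(np.array([[p]],float),K,np.array([k,0,0,0,0.]))[0,0]
    return o, r@np.array([u[0],u[1],1])
def onz(C,p,z):
    o,d=ray(C,p); return o+d*(z-o[2])/d[2]
def proj(C,P):
    K,k,o,r=C
    return cv2.projectPoints(np.array(P,float).reshape(-1,3),cv2.Rodrigues(r.T)[0],-r.T@o,K,np.array([k,0,0,0,0.]))[0][:,0]
E
python3 - <<'E'
from h import *
s=bot.sense(); print(s)
for n in ["scene","top"]:
    c=capture(n); cv2.imwrite(f"pics/{n}0.png",c["color"][:,:,::-1])
    print(n,c["xyz"],np.array(c["rotation"]).round(3).tolist(),c["k1"],np.array(c["K"]).tolist()); C=cam(c)
    for q,z in [("vise",.03),("salt_shaker",.06),("paddle",.06),("setting",.02),("tray",.006),("spice_jar",.05),("timer",.03),("garlic",.03),("jam_jar",.04),("lemon",.03)]:
        print(q,[(round(b["score"],2),np.round(b["position"]).tolist(),onz(C,b["position"],z)[:2].round(3).tolist()) for b in boxes_of(q,n)[:3]])
E
```

```text
{'t': 0.0, 'q': array([-74.61165109,  19.13205286,   2.28410243,  84.01170019,
        -0.76609811,  76.96643636,  -3.35181864]), 'joint_vel': array([ 0.05084503, -0.06049993, -0.07948644, -0.01434751, -0.04762576,
        0.0151818 ,  0.05320805]), 'joint_torque': array([-1.64926755e-04, -6.56352067e+01,  1.33480724e+00, -4.03802741e+01,
       -5.99284354e-02,  4.47193428e-02,  1.59758283e-04]), 'ee_pos': array([0.23356254, 0.60607154, 0.22165038]), 'tool_rot': array([-1.79905348e+02,  7.90361176e-03,  1.58927754e+02]), 'wrist_force': array([-0.1748676 ,  0.93910133,  0.34636426]), 'torque': array([-0.02504328,  0.01891816,  0.00764599]), 'finger_force': 0.0, 'width': 0.08719833086814549}
scene [0.70881723 0.71179023 1.01183127] [-142.885, -0.861, 168.729] -0.024496775699219753 [[384.03084311713866, 0.0, 319.74607843258985], [0.0, 384.03084311713866, 197.92243712964955], [0.0, 0.0, 1.0]]
vise [(0.8, [307.0, 164.0], [0.564, -0.164])]
salt_shaker [(0.74, [294.0, 158.0], [0.607, -0.171]), (0.46, [363.0, 120.0], [0.327, -0.317])]
paddle [(0.93, [307.0, 162.0], [0.566, -0.147])]
setting
[... 560 characters left out ...]
252, 0.0, 323.7919142904934], [0.0, 475.0920481331252, 207.48331940940008], [0.0, 0.0, 1.0]]
vise [(0.74, [380.0, 203.0], [0.551, -0.161])]
salt_shaker [(0.62, [384.0, 180.0], [0.613, -0.171])]
paddle [(0.63, [381.0, 198.0], [0.56, -0.161])]
setting [(0.95, [382.0, 203.0], [0.554, -0.168])]
tray [(0.95, [265.0, 201.0], [0.558, 0.176]), (0.58, [338.0, 206.0], [0.546, -0.039])]
spice_jar [(0.67, [261.0, 165.0], [0.659, 0.185]), (0.5, [381.0, 200.0], [0.557, -0.163])]
timer [(0.77, [338.0, 206.0], [0.54, -0.039])]
garlic [(0.66, [308.0, 247.0], [0.423, 0.046])]
jam_jar [(0.9, [291.0, 139.0], [0.741, 0.098])]
lemon [(0.82, [447.0, 278.0], [0.334, -0.351]), (0.16, [266.0, 203.0], [0.548, 0.168])]
```

```bash
python3 - <<'E'
import cv2,numpy as np
a=cv2.imread("pics/scene0.png")[90:290,230:410]; b=cv2.imread("pics/top0.png")[120:300,230:470]
cv2.imwrite("pics/a.png",cv2.resize(a,None,fx=3,fy=3,interpolation=2)); cv2.imwrite("pics/b.png",cv2.resize(b,None,fx=3.3,fy=3.3,interpolation=2))
E
```

```text
(no output)
```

View pics/a.png

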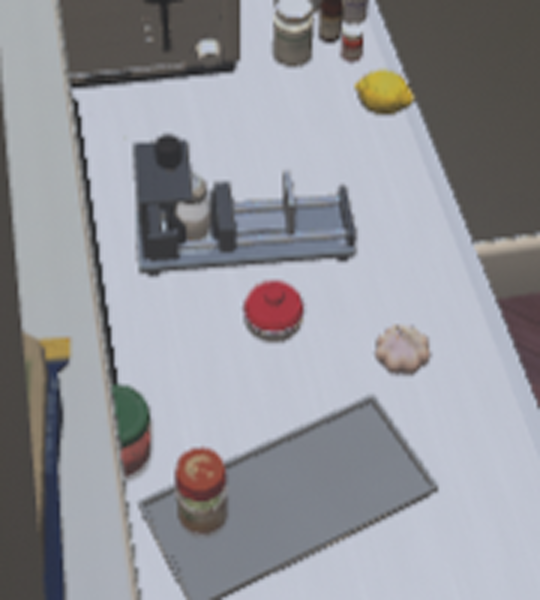

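View pics/b.png

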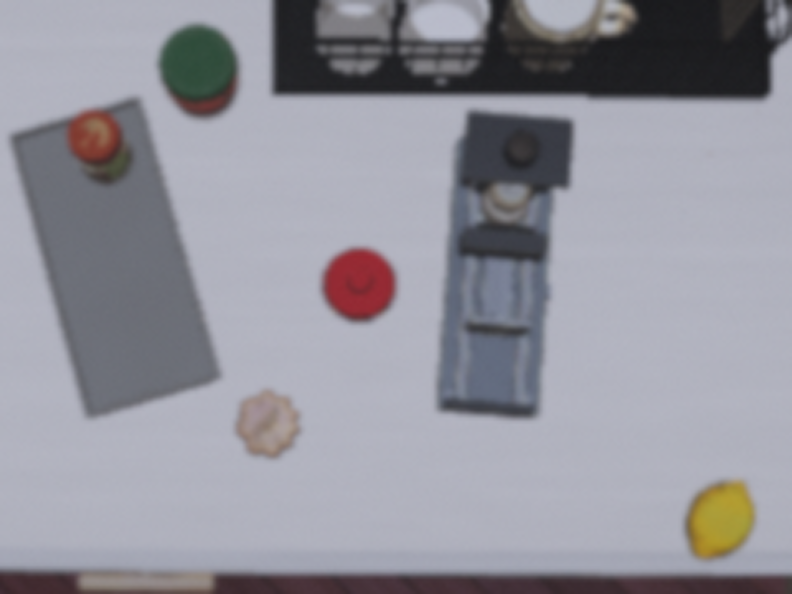

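```bash
python3 - <<'E'
from h import *
c=capture("top");C=cam(c)
f=lambda u,v,z:onz(C,[230+(u+.5)/3.3-.5,120+(v+.5)/3.3-.5],z)[:2].round(4)
for n,u,v,z in [("base near+y",438,408,.02),("base near-y",537,415,.02),("arm far+y",467,112,.126),("arm far-y",573,122,.126),("arm near+y",462,182,.126),("arm near-y",568,188,.126),("knob",521,148,.165),("cap",508,197,.11),("pad +y",466,328,.085),("pad -y",528,332,.085),("tray",10,135,.014),("tray",138,98,.014),("tray",220,378,.014),("tray",88,416,.014)]: print(n,f(u,v,z))
E
```

```text
base near+y [ 0.4343 -0.1103]
base near-y [ 0.4284 -0.1969]
arm far+y [ 0.6714 -0.129 ]
arm far-y [ 0.6633 -0.2172]
arm near+y [ 0.6115 -0.1241]
arm near-y [ 0.6069 -0.2117]
knob [ 0.6305 -0.1685]
cap [ 0.6027 -0.1638]
pad +y [ 0.4957 -0.1297]
pad -y [ 0.4925 -0.1818]
tray [0.681  0.2758]
tray [0.7159 0.1598]
tray [0.4604 0.081 ]
tray [0.4261 0.1969]
```

Emit:
{"method": "drive_tool", "body": {"moves": [[0,0,0,-0.097],[0,0,0,-0.097],[0,0,0,-0.096],[-3.5,-2,0,0],[-3.5,-2,0,0],[-3.5,-2,0,0],[-3.5,-2,0,0],[-3.5,-2,0,0]], "gripper": 0}}

```text
t: 1.82
ee_pos: [0.4018, 0.4919, 0.2228]
tool_rot: [180.0, 0.0, 175.6]
wrist_force: [1.3, 0.9, 0.8]
width: 0.0417
finger_force: 0.0
```

Emit:
{"method": "drive_tool", "body": {"moves": [[-2.2,-3.4,0,0],[-2.2,-3.4,0,0],[-2.2,-3.4,0,0],[-2.2,-3.4,0,0],[-2.2,-3.4,0,0],[-2.2,-3.4,0,0],[-2.2,-3.4,0,0],[-2.2,-3.4,0,0]]}}

```text
t: 2.48
ee_pos: [0.5554, 0.2065, 0.2229]
tool_rot: [180.0, 0.0, 175.5]
wrist_force: [-0.1, -0.5, 0.1]
width: 0.0006
finger_force: 0.0
```

Emit:
{"method": "drive_tool", "body": {"moves": [[0,-3.8,0,0],[0,-3.8,0,0],[0,-3.8,0,0],[0,-3.8,0,0],[0,-3.8,0,0],[0,-3.8,0,0],[0,-3.8,0,0],[0,-3.8,0,0]]}}

```text
t: 3.15
ee_pos: [0.5307, -0.0965, 0.2229]
tool_rot: [180.0, 0.0, 175.5]
wrist_force: [0.5, -0.4, 0.2]
width: 0.0004
finger_force: 0.0
```

Emit:
{"method": "drive_tool", "body": {"moves": [[-0.4,-3.3,0,0],[-0.4,-3.2,0,0],[0,0,0,0],[0,0,0,0],[0,0,0,0]]}}

```text
t: 3.57
ee_pos: [0.5341, -0.1594, 0.2225]
tool_rot: [180.0, -0.0, 175.6]
wrist_force: [0.6, 1.1, -0.6]
width: 0.0005
finger_force: 0.0
```

```bash
python3 - <<'E'
from h import *
s=bot.sense(); c=capture("wrist"); C=cam(c,s); np.save("w1.npy",np.array([s["ee_pos"],s["tool_rot"]]))
print(s["ee_pos"],s["tool_rot"],np.array(c["tool_from_camera"]).round(4).tolist(),c["K"],c["k1"])
im=c["color"][:,:,::-1].copy(); cv2.imwrite("pics/w1.png",im)
for q in ["salt_shaker","paddle","vise","setting"]: print(q,[(b["score"],b["position"]) for b in boxes_of(q,"wrist")[:2]])
v=np.array([.550,-.163,0]);r=R.from_euler('z',-4.5,degrees=True).as_matrix()
P=[[-.122,.045,.02],[-.122,-.045,.02],[-.043,.027,.085],[-.043,-.027,.085],[.014,.037,.064],[.014,-.037,.064],[.06,.045,.126],[.06,-.045,.126],[.06,0,.11]]
q=proj(C,np.array(P)@r.T+v); print(q.round(0).tolist())
for p in q:
  cv2.circle(im,tuple(int(x) for x in p),3,(0,0,255),1)
cv2.imwrite("pics/w1a.png",im)
E
```

```text
[ 0.53411547 -0.15944796  0.22247226] [ 1.79974149e+02 -9.32322528e-03  1.75553369e+02] [[0.0003, -0.9554, -0.2952, 0.0813], [1.0, 0.0002, 0.0003, -0.0009], [-0.0002, -0.2952, 0.9554, -0.162], [0.0, 0.0, 0.0, 1.0]] [[276.27495336   0.         323.82857863]
 [  0.         276.27495336 198.98655078]
 [  0.           0.           1.        ]] -0.02565972786110227
salt_shaker []
paddle [(0.86, [321.8, 198.9])]
vise [(0.64, [324.4, 164.6])]
setting [(0.71, [321.4, 201.9])]
[[359.0, 93.0], [286.0, 93.0], [347.0, 166.0], [298.0, 166.0], [353.0, 209.0], [292.0, 209.0], [365.0, 269.0], [280.0, 269.0], [322.0, 261.0]]
```

View pics/w1a.png

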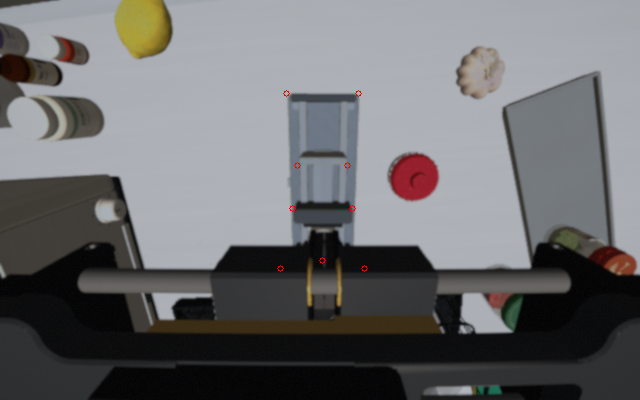

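```bash
python3 - <<'E'
import cv2
im=cv2.imread("pics/w1.png")[85:250,265:385]
cv2.imwrite("pics/w1b.png",cv2.resize(im,None,fx=3.6,fy=3.6,interpolation=2))
E
```

```text
(no output)
```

View pics/w1b.png

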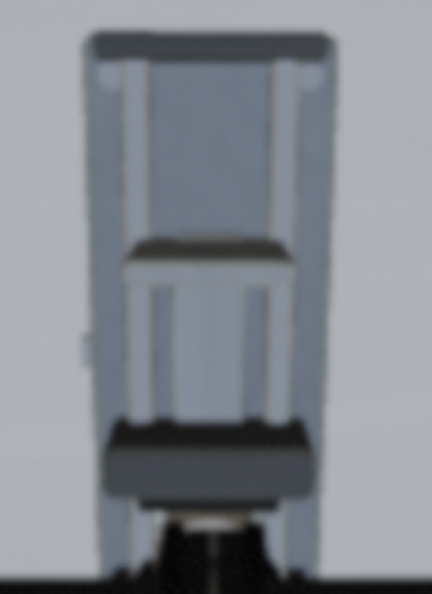

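Emit:
{"method": "drive_tool", "body": {"moves": [[0,-0.1,3.5,0],[0,-0.1,3.5,0],[0,0,3.5,0],[0,0,3.5,0],[0,0,3.5,0],[0,0,0,0],[0,0,0,0]]}}

```text
t: 4.4
ee_pos: [0.5328, -0.1616, 0.0468]
tool_rot: [-180.0, -0.2, 175.6]
wrist_force: [0.2, -1.2, 0.5]
width: 0.0004
finger_force: 0.0
```

Emit:
{"method": "drive_tool", "body": {"moves": [[0.4,0,0,0],[0.4,0,0,0],[0.4,0,0,0],[0.3,0,0,0],[0,0,0,0],[0,0,0,0]]}}

```text
t: 4.9
ee_pos: [0.5191, -0.1609, 0.0483]
tool_rot: [180.0, 0.1, 175.5]
wrist_force: [-0.5, -0.2, 0.0]
width: 0.0006
finger_force: 0.0
```

Emit:
{"method": "drive_tool", "body": {"moves": [[0.25,0,0,0],[0.25,0,0,0],[0.25,0,0,0],[0.25,0,0,0],[0.25,0,0,0],[0.25,0,0,0]]}}

```text
t: 5.4
ee_pos: [0.5063, -0.1599, 0.0481]
tool_rot: [-180.0, 0.3, 175.6]
wrist_force: [9.3, -0.7, -5.7]
width: 0.0007
finger_force: 4.9
```

Emit:
{"method": "drive_tool", "body": {"moves": [[0.25,0,0,0],[0.25,0,0,0],[0.25,0,0,0],[0.25,0,0,0],[0.25,0,0,0],[0.25,0,0,0]]}}

```text
t: 5.9
ee_pos: [0.4908, -0.1586, 0.0481]
tool_rot: [-180.0, 0.2, 175.6]
wrist_force: [7.4, -0.2, -3.3]
width: 0.0006
finger_force: 3.5
```

Emit:
{"method": "drive_tool", "body": {"moves": [[0.2,0,0,0],[0.2,0,0,0],[0.2,0,0,0],[0.15,0,0,0]]}}

```text
t: 6.23
ee_pos: [0.4826, -0.158, 0.048]
tool_rot: [-180.0, 0.1, 175.6]
wrist_force: [4.4, 0.8, -0.2]
width: 0.0003
finger_force: 2.2
```

Emit:
{"method": "drive_tool", "body": {"moves": [[0.1,0,0,0],[0.1,0,0,0],[0.1,0,0,0]]}}

```text
t: 6.48
ee_pos: [0.4788, -0.1578, 0.0478]
tool_rot: [180.0, 0.0, 175.6]
wrist_force: [3.2, 1.4, 1.7]
width: 0.0006
finger_force: 1.5
```

Emit:
{"method": "drive_tool", "body": {"moves": [[0.1,0,0,0],[0.1,0,0,0],[0.1,0,0,0]]}}

```text
t: 6.73
ee_pos: [0.4752, -0.1577, 0.0475]
tool_rot: [-180.0, -0.0, 175.5]
wrist_force: [1.6, 1.4, 0.7]
width: 0.0004
finger_force: 1.0
```

Emit:
{"method": "drive_tool", "body": {"moves": [[0.1,0,0,0],[0.1,0,0,0]]}}

```text
t: 6.9
ee_pos: [0.473, -0.1576, 0.0474]
tool_rot: [-180.0, -0.0, 175.5]
wrist_force: [1.5, 0.5, 0.3]
width: 0.0006
finger_force: 0.6
```

Emit:
{"method": "drive_tool", "body": {"moves": [[0.1,0,0,0],[0.05,0,0,0]]}}

```text
t: 7.07
ee_pos: [0.4714, -0.1575, 0.0473]
tool_rot: [-180.0, -0.1, 175.5]
wrist_force: [0.5, 0.1, 0.2]
width: 0.0005
finger_force: 0.2
```

Emit:
{"method": "drive_tool", "body": {"moves": [[0.1,0,0,0],[0,0,0,0]]}}

```text
t: 7.23
ee_pos: [0.4704, -0.1573, 0.0473]
tool_rot: [180.0, -0.1, 175.5]
wrist_force: [-0.0, -0.8, 0.5]
width: 0.0006
finger_force: 0.0
```

Emit:
{"method": "drive_tool", "body": {"moves": [[0.1,0,0,0],[0,0,0,0],[0,0,0,0]]}}

```text
t: 7.48
ee_pos: [0.4699, -0.1572, 0.0475]
tool_rot: [180.0, -0.0, 175.5]
wrist_force: [-0.0, 0.0, -0.4]
width: 0.0001
finger_force: 0.0
```

Emit:
{"method": "drive_tool", "body": {"moves": [[0.1,0,0,0],[0,0,0,0],[0,0,0,0],[0,0,0,0]]}}

```text
t: 7.82
ee_pos: [0.4694, -0.1571, 0.0477]
tool_rot: [-180.0, 0.0, 175.5]
wrist_force: [2.8, -0.3, -2.2]
width: 0.001
finger_force: 1.4
```

Emit:
{"method": "drive_tool", "body": {"moves": [[-1,0,0,0],[0,0,-3.5,0],[0,0,-3.5,0],[0,0,-3.5,0],[0,0,-3.5,0],[0,0,-3.5,0],[0,0,0,0],[0,0,0,0]]}}

```text
t: 8.48
ee_pos: [0.4805, -0.158, 0.2244]
tool_rot: [180.0, 0.2, 175.6]
wrist_force: [-0.5, 0.4, -1.0]
width: 0.0003
finger_force: 0.0
```

```bash
python3 - <<'E'
from h import *
s=bot.sense(); c=capture("wrist"); C=cam(c,s)
print(s["ee_pos"],s["tool_rot"])
im=c["color"][:,:,::-1].copy(); cv2.imwrite("pics/w2.png",im)
v=np.array([.550,-.162,0]);r=R.from_euler('z',-4.5,degrees=True).as_matrix()
P=[[-.122,.045,.02],[-.122,-.045,.02]]+[[x,y,.085] for x in(-.08,-.085,-.09,-.095) for y in(.027,-.027)]
print(proj(C,np.array(P)@r.T+v).round(1).tolist())
cv2.imwrite("pics/w2b.png",cv2.resize(im[40:260,245:405],None,fx=2.7,fy=2.7,interpolation=2))
E
```

```text
[ 0.48046418 -0.15803855  0.22444925] [179.98227634   0.20217902 175.55539622]
[[360.2, 136.5], [291.0, 136.4], [350.0, 179.6], [301.7, 179.5], [350.1, 175.2], [301.6, 175.2], [350.3, 170.8], [301.5, 170.7], [350.4, 166.3], [301.4, 166.3]]
```

View pics/w2b.png

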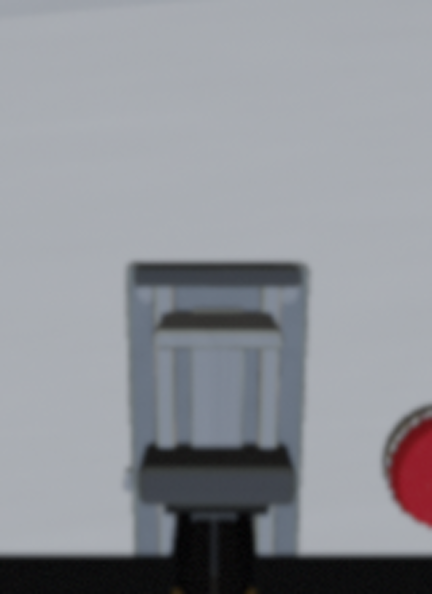

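Emit:
{"method": "drive_tool", "body": {"moves": [[0,0,0,0],[0,0,0,0],[0,0,0,0],[0,0,0,0],[0,0,0,0],[0,0,0,0],[0,0,0,0],[0,0,0,0]], "gripper": 0.75}}

```text
t: 9.2
ee_pos: [0.479, -0.1579, 0.2225]
tool_rot: [-180.0, -0.0, 175.5]
wrist_force: [0.2, -0.1, 0.6]
width: 0.0459
finger_force: 0.0
```

```bash
python3 - <<'E'
from h import *
a=cv2.imread("pics/w2.png"); c=capture("wrist"); b=c["color"][:,:,::-1].copy(); cv2.imwrite("pics/w3.png",b)
g=lambda i:i[140:215,315:335].astype(float).mean((1,2))
print(g(a).round(0)); print(g(b).round(0))
for l,h in((130,155),(155,185),(195,214)):
  print(cv2.phaseCorrelate(a[l:h,296:356,1].astype(np.float32),b[l:h,296:356,1].astype(np.float32)))
E
```

```text
[ 61.  65.  66.  67.  70.  80.  98. 112. 117. 118. 117. 117. 113. 106.
  96.  83.  64.  52.  50.  50.  54.  72. 101. 123. 133. 136. 136. 134.
 130. 130. 133. 135. 135. 135. 135. 135. 135. 135. 135. 135. 135. 135.
 135. 135. 135. 135. 135. 135. 135. 134. 135. 135. 134. 134. 134. 135.
 135. 135. 134. 134. 134. 134. 134. 129. 115.  87.  52.  29.  24.  24.
  25.  28.  38.  51.  61.]
[ 56.  54.  64.  69.  70.  71.  75.  86. 105. 118. 123. 123. 123. 123.
 119. 112. 103.  90.  69.  56.  53.  54.  56.  74. 104. 127. 138. 142.
 142. 139. 135. 134. 139. 141. 141. 141. 141. 141. 141. 141. 141. 141.
 141. 141. 141. 141. 141. 141. 141. 141. 141. 141. 141. 141. 141. 141.
 141. 141. 141. 141. 141. 141. 141. 141. 140. 135. 120.  91.  55.  31.
  26.  26.  26.  29.  39.]
((0.125965318002482, 1.4615326412173921), 1.0313970413208007)
((0.11486376092398842, 1.6798482835776678), 1.010641056166755)
((0.0779196807739666, 1.3304973574675767), 0.7013212617238362)
```

Emit:
{"method": "drive_tool", "body": {"moves": [[-3,0,0,0],[-3,0,0,0],[-3,0,0,0],[-2.8,0.1,0,0],[0,0,0,0],[0,0,0,0],[0,0,0,0]], "gripper": 0.6}}

```text
t: 9.83
ee_pos: [0.5962, -0.1664, 0.2222]
tool_rot: [-180.0, -0.1, 175.5]
wrist_force: [-0.4, 0.3, -0.4]
width: 0.0524
finger_force: 0.0
```

```bash
python3 - <<'E'
from h import *
s=bot.sense(); c=capture("wrist"); C=cam(c,s)
print(s["ee_pos"],s["tool_rot"])
im=c["color"][:,:,::-1].copy(); cv2.imwrite("pics/w4.png",im)
r=R.from_euler('z',-4.5,degrees=True).as_matrix()
v=np.array([.550,-.162,0]); print("vise xy of tcp",(s["ee_pos"]-v)@r)
a=np.linspace(0,2*np.pi,24)
P=[[.06+.017*np.cos(t),.017*np.sin(t),.11] for t in a]+[[.06,.045,.126],[.06,-.045,.126]]
for p in proj(C,np.array(P)@r.T+v): cv2.circle(im,tuple(int(round(x)) for x in p),0,(0,0,255),-1)
cv2.imwrite("pics/w4b.png",cv2.resize(im[150:310,220:430],None,fx=3.6,fy=3.6,interpolation=2))
E
```

```text
[ 0.59623675 -0.16641617  0.2222379 ] [-1.79974894e+02 -5.55323341e-02  1.75509726e+02]
vise xy of tcp [ 0.04644071 -0.00077486  0.2222379 ]
```

View pics/w4b.png

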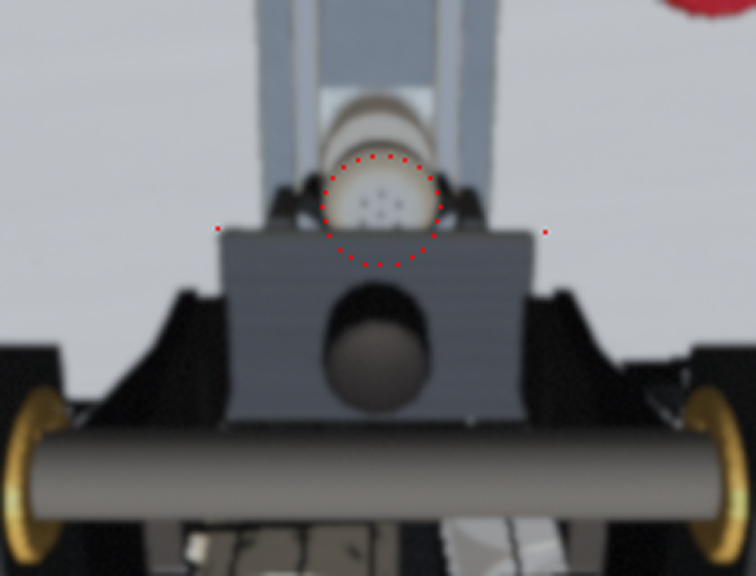

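Emit:
{"method": "drive_tool", "body": {"moves": [[-0.1,0.1,2,0],[0,0,3,0],[0,0,3,0],[0,0,2,0],[0,0,1,0],[0,0,0.5,0],[0,0,0,0],[0,0,0,0]]}}

```text
t: 10.55
ee_pos: [0.5984, -0.1654, 0.109]
tool_rot: [180.0, 0.1, 175.5]
wrist_force: [0.5, -0.4, -0.3]
width: 0.0521
finger_force: 0.0
```

Emit:
{"method": "drive_tool", "body": {"moves": [[0.05,0,0.6,0],[0,0,0.5,0],[0,0,0,0],[0,0,0,0]]}}

```text
t: 10.88
ee_pos: [0.5972, -0.1651, 0.0965]
tool_rot: [180.0, -0.0, 175.5]
wrist_force: [0.2, 0.7, 0.9]
width: 0.0523
finger_force: 0.0
```

Emit:
{"method": "drive_tool", "body": {"moves": [[0,0,-0.1,0],[0,0,0,0],[0,0,0,0],[0,0,0,0],[0,0,0,0],[0,0,0,0],[0,0,0,0],[0,0,0,0]], "gripper": 0.25, "force": 10}}

```text
t: 11.55
ee_pos: [0.5974, -0.1651, 0.0976]
tool_rot: [-180.0, 0.0, 175.5]
wrist_force: [-0.6, 0.6, 0.6]
width: 0.0286
finger_force: 8.5
```

Emit:
{"method": "drive_tool", "body": {"moves": [[0.1,0,0,0],[0.1,0,0,0],[0.1,0,0,0],[0,0,0,0]]}}

```text
t: 11.88
ee_pos: [0.5943, -0.1649, 0.0978]
tool_rot: [180.0, 0.0, 175.5]
wrist_force: [0.0, -0.1, 2.3]
width: 0.0284
finger_force: 8.7
```

```bash
python3 - <<'E'
from h import *
s=bot.sense(); print(s["ee_pos"],s["width"])
c=capture("wrist"); im=c["color"][:,:,::-1].copy(); cv2.imwrite("pics/w5.png",im)
d=capture("scene"); i2=d["color"][:,:,::-1]
a=cv2.resize(im[180:330,230:420],None,fx=3,fy=3,interpolation=2)
b=cv2.resize(i2[120:200,255:355],None,fx=4.5,fy=4.5*450/360*.8*1.25,interpolation=2)[:450]
b=cv2.resize(b,(220,450)) if a.shape[1]+b.shape[1]>800 else b
cv2.imwrite("pics/w5b.png",a)
E
```

```text
[ 0.59433223 -0.16488689  0.0977854 ] 0.02844354819551711
```

View pics/w5b.png

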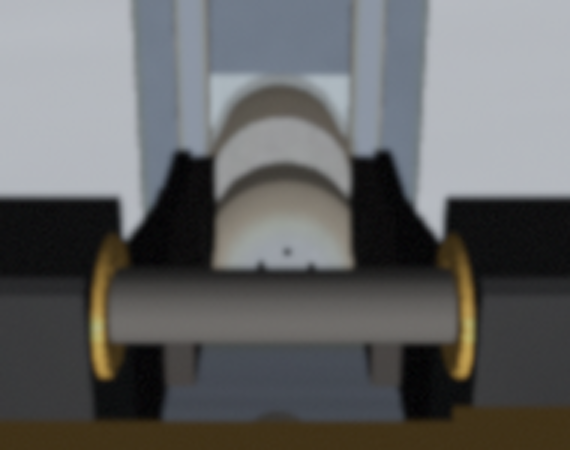

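Emit:
{"method": "drive_tool", "body": {"moves": [[0.15,0,0,0],[0.2,0,0,0],[0.2,0,0,0],[0.2,0,0,0],[0.2,0,0,0],[0.2,0,0,0],[0,0,0,0]]}}

```text
t: 12.57
ee_pos: [0.5824, -0.164, 0.0976]
tool_rot: [180.0, -0.0, 175.5]
wrist_force: [-0.4, 0.3, 3.5]
width: 0.0282
finger_force: 9.4
```

Emit:
{"method": "drive_tool", "body": {"moves": [[0.2,0,0,0],[0.2,0,0,0],[0.2,0,0,0],[0.2,0,0,0],[0.2,0,0,0],[0.2,0,0,0],[0.2,0,0,0],[0.2,0,0,0]]}}

```text
t: 13.23
ee_pos: [0.5666, -0.1626, 0.0974]
tool_rot: [180.0, -0.0, 175.5]
wrist_force: [0.1, -0.3, -1.1]
width: 0.0278
finger_force: 8.6
```

Emit:
{"method": "drive_tool", "body": {"moves": [[0.2,0,0,0],[0.2,0,0,0],[0.1,0,0,0],[0,0,0,0],[0,0,0,0]]}}

```text
t: 13.65
ee_pos: [0.562, -0.1623, 0.0976]
tool_rot: [180.0, 0.0, 175.5]
wrist_force: [0.2, 0.6, -0.6]
width: 0.0281
finger_force: 8.6
```

```bash
python3 - <<'E'
from h import *
s=bot.sense(); C=cam(capture("wrist"),s)
r=R.from_euler('z',-4.5,degrees=True).as_matrix()
v=np.array([.550,-.162,0]); print("vise xy of tcp",(s["ee_pos"]-v)@r,s["width"],s["wrist_force"])
c=capture("wrist"); im=c["color"][:,:,::-1].copy()
a=np.linspace(0,2*np.pi,24); x=((s["ee_pos"]-v)@r)[0]+.0125
P=[[x+.017*np.cos(t),.017*np.sin(t),.094] for t in a]+[[x+.022*np.cos(t),.022*np.sin(t),.02] for t in a]
for p in proj(C,np.array(P)@r.T+v): cv2.circle(im,tuple(int(round(x)) for x in p),0,(0,0,255),-1)
cv2.imwrite("pics/w6.png",cv2.resize(im[150:330,230:420],None,fx=3.3,fy=3.3,interpolation=2))
E
```

```text
vise xy of tcp [0.0119482  0.00062547 0.09761905] 0.028067852977360086 [ 0.22519755  0.59781209 -0.55523259]
```

View pics/w6.png

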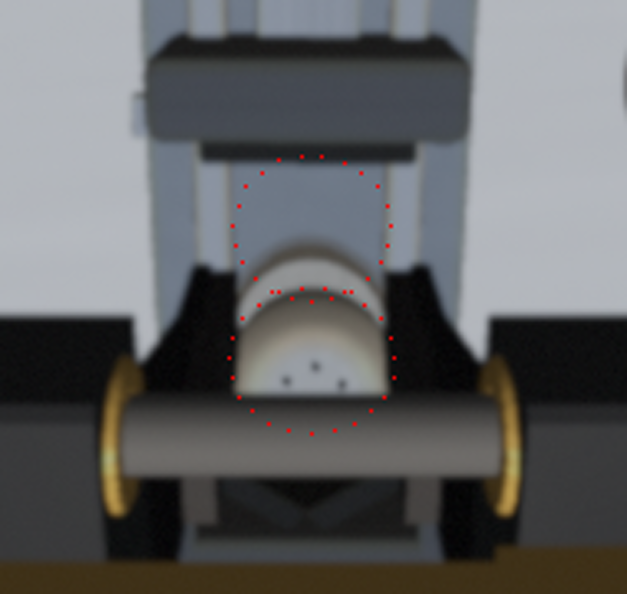

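Emit:
{"method": "drive_tool", "body": {"moves": [[-0.15,0,0,0],[-0.15,0,0,0],[-0.15,0,0,0],[-0.15,0,0,0],[-0.15,0,0,0],[-0.15,0,0,0],[-0.1,0,0,0],[0,0,0,0]], "gripper": 0.28, "force": 5}}

```text
t: 14.42
ee_pos: [0.5723, -0.1632, 0.0978]
tool_rot: [-180.0, 0.0, 175.5]
wrist_force: [-0.0, 0.5, 4.0]
width: 0.0292
finger_force: 5.0
```

```bash
cat > look.py <<'E'
from h import *
import sys
s=bot.sense(); c=capture("wrist"); C=cam(c,s)
r=R.from_euler('z',-4.5,degrees=True).as_matrix()
v=np.array([.550,-.162,0]); t=(s["ee_pos"]-v)@r; print("tcp vise",t,s["width"],s["wrist_force"])
im=c["color"][:,:,::-1].copy(); cv2.imwrite(f"pics/{sys.argv[1]}f.png",im)
# column profile along centre line
u=int(round(proj(C,np.array([t[0],0,.05])@r.T+v)[0,0]))
p=im[150:290,u-4:u+5].astype(float).mean((1,2)); print(u,p.round(0).astype(int).tolist())
for x in (.06,.05,.04,.03,.02): print(x,"cap front top/bot, body front shoulder/base rows",[round(float(proj(C,np.array([x-a,0,z])@r.T+v)[0,1]),1) for a,z in((.017,.11),(.017,.094),(.022,.094),(.022,.02))])
E
python3 look.py w7
python3 - <<'E'
import cv2,numpy as np
for n,u in (("w4",324),("w5",324)):
    p=cv2.imread(f"pics/{n}.png")[150:290,u-4:u+5].astype(float).mean((1,2)); print(n,p.round(0).astype(int).tolist())
E
```

```text
tcp vise [0.02234803 0.00056063 0.09776128] 0.029155808604163558 [-0.00776566  0.52654499  3.9832353 ]
324 [33, 28, 33, 45, 58, 67, 70, 72, 73, 74, 74, 74, 74, 75, 75, 75, 75, 74, 74, 74, 75, 76, 76, 76, 76, 76, 75, 74, 70, 58, 43, 36, 35, 35, 41, 64, 95, 115, 121, 123, 123, 123, 122, 123, 122, 122, 122, 121, 121, 121, 121, 121, 121, 122, 122, 122, 122, 121, 121, 120, 117, 110, 104, 97, 88, 79, 76, 77, 78, 79, 80, 83, 97, 121, 141, 148, 150, 149, 149, 149, 149, 149, 149, 148, 142, 123, 92, 66, 58, 59, 68, 82, 93, 99, 103, 107, 109, 112, 115, 119, 125, 131, 138, 144, 149, 152, 153, 154, 155, 156, 157, 155, 149, 141, 141, 150, 155, 152, 136, 102, 61, 39, 41, 49, 56, 63, 68, 73, 78, 84, 88, 92, 95, 98, 101, 104, 106, 107, 108, 107]
0.06 cap front top/bot, body front shoulder/base rows [283.6, 269.9, 263.4, 222.3]
0.05 cap front top/bot, body front shoulder/base rows [269.6, 256.8, 250.1, 212.2]
0.04 cap front top/bot, body front shoulder/base rows [255.2, 243.3, 236.4, 201.9]
0.03 cap front top/bot, body front shoulder/base rows [240.2, 229.4, 222.3, 191.4]
0.02 cap front top/bot, body 
[... 652 characters left out ...]
05, 108, 110, 112, 114, 114, 114]
w5 [40, 36, 36, 35, 36, 46, 72, 100, 118, 123, 124, 124, 124, 124, 124, 124, 124, 124, 124, 124, 123, 123, 123, 123, 122, 123, 123, 123, 123, 123, 123, 123, 123, 123, 123, 123, 123, 123, 123, 123, 123, 123, 123, 124, 124, 124, 124, 124, 124, 125, 125, 125, 125, 126, 129, 134, 136, 128, 108, 87, 79, 79, 82, 84, 85, 86, 87, 90, 104, 128, 146, 153, 154, 153, 153, 153, 153, 153, 153, 153, 153, 153, 149, 133, 104, 74, 61, 59, 61, 69, 83, 98, 107, 113, 116, 119, 121, 123, 126, 129, 133, 139, 144, 149, 153, 155, 156, 157, 157, 158, 158, 157, 152, 144, 144, 151, 157, 154, 137, 103, 62, 40, 42, 49, 57, 64, 69, 74, 79, 85, 90, 94, 97, 99, 102, 105, 107, 108, 109, 109]
```

Emit:
{"method": "drive_tool", "body": {"moves": [[-0.15,0,0,0],[-0.1,0,0,0],[0,0,0,0],[0,0,0,0]]}}

```text
t: 14.8
ee_pos: [0.5746, -0.1633, 0.0977]
tool_rot: [-180.0, 0.0, 175.5]
wrist_force: [0.7, 0.5, 4.9]
width: 0.0286
finger_force: 5.1
```

Emit:
{"method": "drive_tool", "body": {"moves": [[0,0,0,0],[0,0,0,0],[0,0,0,0],[0,0,0,0],[0,0,0,0],[0,0,0,0]], "gripper": 0.6}}

```text
t: 15.3
ee_pos: [0.5742, -0.1633, 0.0974]
tool_rot: [-180.0, -0.0, 175.5]
wrist_force: [0.4, -0.2, 0.9]
width: 0.0512
finger_force: 0.0
```

```bash
python3 look.py w8; python3 - <<'E'
from h import *
c=capture("wrist")
im=cv2.imread("pics/w8f.png")
cv2.imwrite("pics/w8.png",cv2.resize(im[150:330,230:420],None,fx=3,fy=3,interpolation=2))
E
```

```text
tcp vise [0.02420603 0.00061724 0.09736529] 0.051159766789660936 [ 0.4441127  -0.21614307  0.85160638]
324 [40, 54, 65, 71, 74, 75, 77, 77, 77, 77, 77, 78, 78, 78, 77, 77, 77, 78, 78, 78, 79, 79, 79, 79, 77, 75, 67, 54, 42, 37, 37, 38, 46, 71, 101, 120, 126, 126, 127, 127, 127, 126, 126, 126, 126, 125, 125, 125, 125, 125, 126, 126, 126, 126, 126, 126, 126, 125, 124, 121, 115, 110, 105, 99, 89, 81, 80, 81, 83, 86, 89, 91, 92, 93, 95, 96, 98, 109, 130, 149, 157, 159, 159, 159, 159, 159, 158, 158, 157, 158, 159, 160, 160, 159, 156, 146, 124, 95, 73, 65, 63, 65, 67, 73, 85, 100, 112, 119, 124, 127, 130, 132, 134, 136, 139, 142, 144, 143, 129, 98, 60, 40, 43, 50, 58, 65, 71, 76, 81, 87, 92, 96, 99, 102, 105, 107, 109, 110, 111, 111]
0.06 cap front top/bot, body front shoulder/base rows [281.4, 267.8, 261.3, 220.7]
0.05 cap front top/bot, body front shoulder/base rows [267.3, 254.7, 247.9, 210.6]
0.04 cap front top/bot, body front shoulder/base rows [252.7, 241.1, 234.1, 200.2]
0.03 cap front top/bot, body front shoulder/base rows [237.6, 227.0, 219.8, 189.6]
0.02 cap front top/bot, body front shoulder/base rows [221.9, 212.5, 205.0, 178.7]
```

View pics/w8.png

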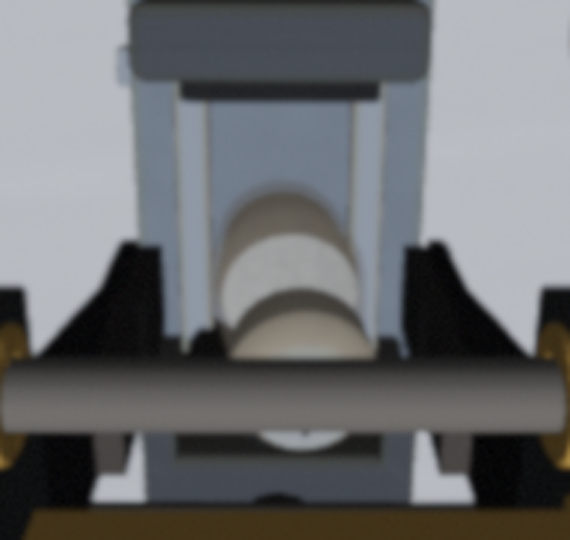

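```bash
python3 - <<'E'
from h import *
from scipy.optimize import least_squares as L
s=bot.sense(); c=capture("wrist"); 
r=R.from_euler('z',-4.5,degrees=True).as_matrix(); v=np.array([.550,-.162,0])
def C(p,rot): return cam(dict(K=c["K"],k1=c["k1"],tool_from_camera=c["tool_from_camera"]),dict(ee_pos=p,tool_rot=rot))
A=C([.59624,-.16642,.22224],[180,0,175.51]); B=C(s["ee_pos"],[180,0,175.51])
row=lambda K,x,z:float(proj(K,np.array([x,0,z])@r.T+v)[0,1])
from scipy.optimize import brentq
for n,K,f in(("w4",A,(176.5,181,188.5,212.)),("w8",B,(211.5,227.5,246,0))):
  for z in (.02,.03,.04,.06,.094,.11): print(n,z,[round(brentq(lambda x:row(K,x,z)-g,-.1,.2),4) for g in f if g])
print("cap back",brentq(lambda x:row(B,x,.11)-300,-.1,.2))
E
```

```text
w4 0.02 [0.046, 0.0523, 0.0628, 0.0968]
w4 0.03 [0.0438, 0.0499, 0.0601, 0.0932]
w4 0.04 [0.0416, 0.0475, 0.0574, 0.0896]
w4 0.06 [0.0372, 0.0427, 0.052, 0.0823]
w4 0.094 [0.0296, 0.0346, 0.0429, 0.0701]
w4 0.11 [0.0261, 0.0307, 0.0386, 0.0643]
w8 0.02 [0.0291, 0.0451, 0.0642]
w8 0.03 [0.0255, 0.0408, 0.0592]
w8 0.04 [0.0219, 0.0365, 0.0541]
w8 0.06 [0.0148, 0.028, 0.044]
w8 0.094 [0.0025, 0.0135, 0.0268]
w8 0.11 [-0.0032, 0.0067, 0.0187]
cap back 0.057044428746682356
```

Emit:
{"method": "drive_tool", "body": {"moves": [[-0.4,0.1,0,0],[-0.4,0.1,0,0],[-0.4,0,0,0],[-0.4,0,0,0],[0,0,0,0],[0,0,0,0]]}}

```text
t: 15.95
ee_pos: [0.5907, -0.1627, 0.0974]
tool_rot: [-180.0, -0.0, 175.5]
wrist_force: [-0.4, -0.0, -0.4]
width: 0.0523
finger_force: 0.0
```

Emit:
{"method": "drive_tool", "body": {"moves": [[0,0,0,0],[0,0,0,0],[0,0,0,0],[0,0,0,0],[0,0,0,0],[0,0,0,0],[0,0,0,0],[0,0,0,0]], "gripper": 0.25, "force": 12}}

```text
t: 16.62
ee_pos: [0.5905, -0.1626, 0.0976]
tool_rot: [-180.0, -0.0, 175.5]
wrist_force: [-0.1, 0.0, 0.5]
width: 0.0314
finger_force: 11.3
```

```bash
python3 look.py w9 | head -2
```

```text
tcp vise [0.04039016 0.00260696 0.09756332] 0.03139640666853162 [-0.10486777  0.03970396  0.45696822]
322 [77, 76, 75, 71, 61, 47, 38, 36, 35, 36, 41, 63, 95, 116, 123, 124, 124, 124, 124, 124, 124, 124, 124, 124, 124, 123, 123, 123, 123, 122, 122, 122, 123, 123, 123, 123, 123, 123, 123, 123, 122, 121, 118, 112, 106, 102, 93, 83, 79, 81, 84, 87, 89, 90, 91, 92, 95, 106, 128, 146, 154, 156, 155, 155, 155, 155, 155, 155, 154, 155, 155, 155, 150, 132, 102, 74, 63, 62, 63, 69, 83, 100, 112, 118, 122, 125, 127, 129, 131, 133, 137, 141, 144, 148, 152, 155, 157, 158, 158, 158, 158, 158, 157, 151, 145, 147, 153, 156, 157, 157, 158, 158, 153, 146, 143, 149, 154, 151, 135, 102, 61, 39, 42, 49, 56, 64, 69, 74, 79, 85, 90, 94, 96, 100, 102, 105, 107, 108, 109, 109]
```

Emit:
{"method": "drive_tool", "body": {"moves": [[0,0,-0.1,0],[0,0,-0.1,0],[0,0,-0.1,0],[0,0,0,0],[0.2,0,0,0],[0.3,0,0,0],[0.3,0,0,0],[0,0,0,0]]}}

```text
t: 17.33
ee_pos: [0.5817, -0.162, 0.1005]
tool_rot: [180.0, -0.0, 175.5]
wrist_force: [-0.9, -0.4, -1.7]
width: 0.0312
finger_force: 11.2
```

Emit:
{"method": "drive_tool", "body": {"moves": [[0.3,0,0,0],[0.3,0,0,0],[0.3,0,0,0],[0.3,0,0,0],[0,0,0,0],[0,0,0,0]]}}

```text
t: 17.83
ee_pos: [0.5705, -0.161, 0.1007]
tool_rot: [180.0, 0.0, 175.5]
wrist_force: [0.3, 0.5, -2.4]
width: 0.031
finger_force: 11.3
```

```bash
python3 look.py w10 | head -1;  python3 - <<'E'
import cv2
im=cv2.imread("pics/w10f.png")
cv2.imwrite("pics/w10.png",cv2.resize(im[150:330,230:420],None,fx=3,fy=3,interpolation=2))
E
```

```text
tcp vise [0.02033135 0.0026097  0.10067689] 0.030986462433727227 [ 0.28937027  0.51153356 -2.38706028]
```

View pics/w10.png

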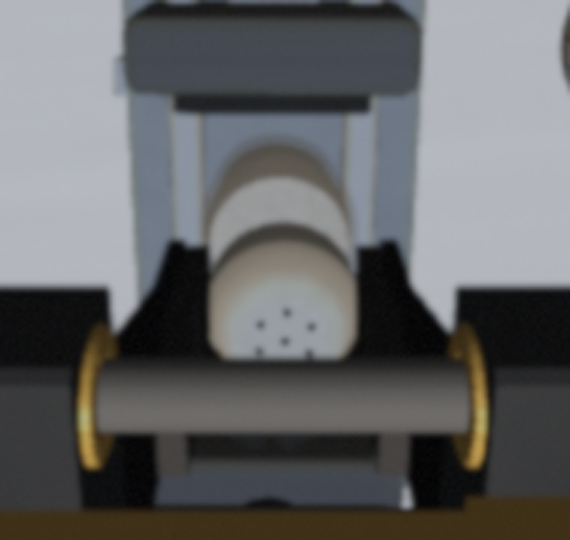

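Emit:
{"method": "drive_tool", "body": {"moves": [[0,0,0.1,0],[0,0,0.1,0],[0,0,0.1,0],[0,0,0,0],[0,0,0,0]]}}

```text
t: 18.3
ee_pos: [0.5707, -0.161, 0.0976]
tool_rot: [-180.0, 0.0, 175.5]
wrist_force: [1.0, 0.2, -0.0]
width: 0.031
finger_force: 11.4
```

Emit:
{"method": "drive_tool", "body": {"moves": [[0,0,0,0],[0,0,0,0],[0,0,0,0],[0,0,0,0],[0,0,0,0],[0,0,0,0]], "gripper": 0.75}}

```text
t: 18.8
ee_pos: [0.5705, -0.1611, 0.0976]
tool_rot: [-180.0, -0.0, 175.5]
wrist_force: [0.6, -0.5, -0.0]
width: 0.0616
finger_force: 0.0
```

Emit:
{"method": "drive_tool", "body": {"moves": [[0,0,0,0],[0,0,0,0],[0,0,0.7,0],[0,0,1,0],[0,0,1,0],[0,0,0.8,0],[0,0,0,0],[0,0,0,0]]}}

```text
t: 19.47
ee_pos: [0.5699, -0.161, 0.0616]
tool_rot: [-180.0, -0.1, 175.5]
wrist_force: [-0.2, -0.9, 0.2]
width: 0.0655
finger_force: 0.0
```

Emit:
{"method": "drive_tool", "body": {"moves": [[0,0,0,0],[0,0,0,0],[0,0,0,0],[0,0,0,0],[0,0,0,0],[0,0,0,0],[0,0,0,0]], "gripper": 0.4, "force": 15}}

```text
t: 20.05
ee_pos: [0.5707, -0.1612, 0.0628]
tool_rot: [-180.0, 0.0, 175.5]
wrist_force: [0.2, -0.7, 0.7]
width: 0.037
finger_force: 14.9
```

Emit:
{"method": "drive_tool", "body": {"moves": [[0,0,-0.2,0],[0,0,-0.3,0],[0,0,-0.5,0],[0,0,-1,0],[0,0,-1,0],[0,0,0,0],[0,0,0,0]]}}

```text
t: 20.63
ee_pos: [0.5713, -0.1611, 0.0937]
tool_rot: [180.0, 0.1, 175.5]
wrist_force: [0.0, -0.3, -1.5]
width: 0.0368
finger_force: 14.7
```

```bash
python3 - <<'E'
from h import *
s=bot.sense(); c=capture("wrist"); im=c["color"][:,:,::-1].copy(); cv2.imwrite("pics/w11f.png",im)
for u in (300,324,348): print(u,im[100:270:2,u-2:u+3].astype(float).mean((1,2)).round(0).astype(int).tolist())
for q in ["salt_shaker"]: print([(b["score"],b["position"]) for b in boxes_of(q,"wrist")[:2]])
for v in (220,235,250): print(v,im[v-1:v+2,270:380:2].astype(float).mean((0,2)).round(0).astype(int).tolist())
E
```

```text
300 [125, 124, 124, 124, 124, 124, 125, 125, 125, 125, 125, 124, 124, 124, 124, 124, 124, 125, 125, 125, 124, 124, 124, 124, 109, 52, 27, 30, 53, 69, 73, 75, 74, 75, 75, 74, 75, 77, 77, 77, 73, 53, 35, 35, 65, 116, 124, 123, 123, 123, 123, 123, 122, 121, 121, 122, 122, 120, 115, 110, 105, 99, 95, 94, 93, 94, 92, 95, 106, 121, 136, 147, 153, 155, 155, 156, 156, 156, 155, 144, 117, 82, 63, 59, 56]
324 [145, 145, 144, 144, 145, 145, 145, 145, 145, 145, 145, 145, 145, 145, 145, 145, 146, 145, 146, 145, 145, 146, 146, 145, 141, 99, 34, 30, 52, 69, 73, 75, 75, 76, 76, 75, 75, 77, 77, 76, 75, 58, 36, 36, 65, 117, 124, 124, 124, 123, 122, 122, 121, 111, 103, 89, 77, 79, 84, 87, 90, 92, 94, 118, 151, 155, 155, 155, 155, 154, 154, 155, 154, 153, 123, 66, 61, 62, 64, 80, 108, 117, 123, 126, 110]
348 [124, 125, 126, 127, 128, 128, 129, 129, 128, 126, 127, 128, 129, 129, 128, 129, 130, 130, 131, 132, 132, 133, 134, 134, 132, 98, 34, 31, 51, 69, 72, 76, 75, 76, 76, 75, 76, 77, 76, 76, 74, 59, 35, 35, 72, 133, 142, 142, 143, 143, 144, 144, 145, 145, 145, 145, 146, 146, 146, 146, 146, 144, 140, 133,
[... 205 characters left out ...]
9, 150, 147, 130, 111, 106, 95, 82, 80, 83, 85, 86, 88, 88, 89, 90, 91, 90, 89, 89, 88, 88, 87, 85, 83, 84, 96, 105, 135, 148, 150, 149, 139, 120, 120, 120, 120, 121, 120, 129, 171, 184, 184, 185, 184]
235 [185, 177, 135, 122, 107, 50, 11, 5, 9, 12, 13, 14, 47, 94, 93, 96, 116, 141, 152, 154, 155, 155, 155, 155, 155, 154, 155, 156, 155, 154, 155, 155, 154, 151, 152, 153, 148, 128, 101, 95, 119, 107, 40, 13, 12, 13, 9, 8, 14, 101, 175, 184, 185, 185, 185]
250 [161, 96, 29, 7, 7, 10, 10, 11, 12, 13, 13, 14, 36, 115, 154, 157, 156, 155, 155, 156, 152, 144, 124, 102, 89, 79, 74, 72, 71, 72, 73, 82, 93, 106, 129, 142, 149, 151, 151, 151, 141, 98, 29, 11, 13, 13, 12, 12, 11, 8, 7, 9, 37, 105, 165]
```

Emit:
{"method": "drive_tool", "body": {"moves": [[0,0,-1.5,0],[0,0,-2,0],[0,0,-2,0],[0,0,-2,0],[0,0,-1,0],[0,0,0,0],[0.4,1,0,0],[0.7,2,0,0]]}}

```text
t: 21.4
ee_pos: [0.5608, -0.1318, 0.176]
tool_rot: [-179.9, -0.1, 175.3]
wrist_force: [-0.1, 0.7, -1.7]
width: 0.0367
finger_force: 14.7
```

Emit:
{"method": "drive_tool", "body": {"moves": [[0.8,2.6,0,0],[0.8,2.6,0,0],[0.8,2.6,0,0],[0.8,2.6,0,0],[0.8,2.6,0,0],[0.8,2.6,0,0],[0.8,2.6,0,0],[0.8,2.6,0,0]]}}

```text
t: 22.07
ee_pos: [0.5123, 0.0839, 0.1758]
tool_rot: [-180.0, -0.1, 175.6]
wrist_force: [0.7, -0.2, -1.2]
width: 0.0368
finger_force: 14.7
```

Emit:
{"method": "drive_tool", "body": {"moves": [[0.8,2.6,0,0],[0.5,2.2,0,0],[0.2,1.5,0,0],[0,0.9,0,0],[0,0,0,0],[0,0,0,0],[0,0,0,0]]}}

```text
t: 22.65
ee_pos: [0.5049, 0.1536, 0.177]
tool_rot: [-179.9, -0.0, 175.5]
wrist_force: [0.2, -1.0, -0.3]
width: 0.0368
finger_force: 14.7
```

```bash
python3 - <<'E'
from h import *
s=bot.sense(); print(s["ee_pos"],s["wrist_force"],s["width"])
for n in("wrist","top"):
    c=capture(n);C=cam(c,s); cv2.imwrite(f"pics/x_{n}.png",c["color"][:,:,::-1])
    for q,z in(("tray",.006),("salt_shaker",.18 if n=="top" else .1),("spice_jar",.05),("paddle",.06)): print(n,q,[(b["score"],b["position"],onz(C,b["position"],z).round(3).tolist()) for b in boxes_of(q,n)[:2]])
    if n=="wrist":
        # predicted shaker base dot and tray corners
        t=np.array([[.681,.276,.014],[.716,.160,.014],[.460,.081,.014],[.426,.197,.014]]); print(proj(C,t).round(0).tolist())
        im=c["color"].astype(float)
        for v in (60,90,120): print(v,im[v,200:640:8].mean(1).round(0).astype(int).tolist())
E
```

```text
[0.50487645 0.15361007 0.17702637] [ 0.21178307 -0.98499808 -0.28335081] 0.03684022720404643
wrist tray [(0.84, [338.1, 176.9], [0.499, 0.171, 0.006])]
wrist salt_shaker []
wrist spice_jar [(0.8, [353.9, 312.1], [0.664, 0.178, 0.05]), (0.4, [57.6, 219.7], [0.513, -0.156, 0.05])]
wrist paddle [(0.66, [56.1, 215.8], [0.506, -0.145, 0.06]), (0.26, [339.3, 177.6], [0.488, 0.17, 0.06])]
[[422.0, 299.0], [340.0, 325.0], [260.0, 152.0], [358.0, 113.0]]
60 [175, 175, 175, 175, 175, 176, 175, 176, 175, 175, 175, 176, 175, 175, 175, 176, 175, 175, 175, 175, 174, 175, 175, 175, 175, 174, 174, 174, 174, 174, 174, 174, 173, 174, 173, 173, 173, 174, 173, 173, 173, 173, 173, 172, 173, 173, 172, 172, 172, 171, 171, 171, 171, 166, 167]
90 [176, 158, 175, 175, 175, 175, 175, 176, 176, 177, 177, 177, 176, 177, 177, 177, 176, 177, 177, 177, 176, 176, 176, 176, 176, 176, 176, 176, 176, 176, 175, 175, 176, 175, 176, 175, 175, 175, 175, 175, 175, 174, 174, 174, 174, 173, 173, 173, 172, 172, 173, 162, 162, 162, 161]
120 [144, 131, 157, 153, 131, 138, 176, 177, 177, 176, 177, 177, 177, 176, 177, 177, 177, 153, 120, 119, 116, 177, 177, 176, 177, 177, 177, 177, 177, 177, 177, 177, 177, 176, 176, 176, 176, 176, 176, 176, 176, 175, 176, 175, 176, 175, 175, 175, 174, 174, 163, 163, 163, 163, 162]
top tray [(0.57, [267.3, 161.2], [0.681, 0.172, 0.006]), (0.56, [276.0, 180.3], [0.622, 0.145, 0.006])]
top salt_shaker []
top spice_jar [(0.64, [379.2, 198.3], [0.561, -0.157, 0.05])]
top paddle [(0.95, [381.5, 213.5], [0.515, -0.162, 0.06])]
```

```bash
python3 - <<'E'
import cv2
a=cv2.imread("pics/w11f.png");b=cv2.imread("pics/x_wrist.png")
for i in(a,b): print(i[210:275:2,322:327].astype(float).mean((1,2)).round(0).astype(int).tolist())
for i in(a,b): print(i[245,290:360:3].astype(float).mean(1).round(0).astype(int).tolist())
E
```

```text
[89, 77, 79, 84, 87, 90, 92, 94, 118, 151, 155, 155, 155, 155, 154, 154, 155, 154, 153, 123, 66, 61, 62, 64, 80, 108, 117, 123, 126, 110, 51, 41, 56]
[86, 72, 74, 79, 83, 85, 87, 89, 110, 144, 148, 148, 148, 148, 147, 147, 147, 147, 146, 118, 64, 57, 58, 60, 75, 101, 111, 117, 120, 104, 48, 38, 53]
[12, 14, 97, 155, 156, 155, 155, 156, 156, 154, 154, 155, 153, 155, 155, 152, 152, 152, 152, 150, 126, 55, 10, 13]
[11, 13, 93, 147, 149, 148, 148, 148, 150, 148, 148, 148, 146, 148, 148, 145, 146, 145, 145, 144, 115, 47, 11, 10]
```

Emit:
{"method": "drive_tool", "body": {"moves": [[0,0.4,2,0],[0,0,3,0],[0,0,3,0],[0,0,2,0],[0,0,1.3,0],[0,0,0.7,0],[0,0,0,0],[0,0,0,0]]}}

```text
t: 23.82
ee_pos: [0.5055, 0.1591, 0.058]
tool_rot: [-180.0, 0.0, 175.5]
wrist_force: [0.5, -0.6, -1.6]
width: 0.0365
finger_force: 14.7
```

Held rigidly, unmoved in the grip. Now at 0.058; floor contact is expected at about 0.049.

Emit:
{"method": "drive_tool", "body": {"moves": [[0,0,0.3,0],[0,0,0.2,0],[0,0,0.15,0],[0,0,0.1,0],[0,0,0,0],[0,0,0,0]]}}

```text
t: 24.32
ee_pos: [0.5053, 0.1591, 0.0502]
tool_rot: [180.0, 0.0, 175.5]
wrist_force: [-0.1, -0.3, -0.5]
width: 0.0367
finger_force: 14.7
```

Emit:
{"method": "drive_tool", "body": {"moves": [[0,0,0.1,0],[0,0,0,0],[0,0,0,0]]}}

```text
t: 24.57
ee_pos: [0.5053, 0.1591, 0.049]
tool_rot: [-180.0, -0.0, 175.5]
wrist_force: [0.7, -0.7, -0.2]
width: 0.0367
finger_force: 14.7
```

Emit:
{"method": "drive_tool", "body": {"moves": [[0,0,0.08,0],[0,0,0,0],[0,0,0,0]]}}

```text
t: 24.82
ee_pos: [0.5055, 0.159, 0.0486]
tool_rot: [180.0, 0.0, 175.5]
wrist_force: [-1.7, -1.7, 4.0]
width: 0.0369
finger_force: 15.2
```

Contact made (+4 N). Release and rise.

Emit:
{"method": "drive_tool", "body": {"moves": [[0,0,0,0],[0,0,0,0],[0,0,0,0],[0,0,0,0],[0,0,0,0],[0,0,0,0],[0,0,0,0]], "gripper": 0.8}}

```text
t: 25.4
ee_pos: [0.5052, 0.159, 0.0482]
tool_rot: [-180.0, -0.0, 175.5]
wrist_force: [-0.5, 0.2, 0.3]
width: 0.0679
finger_force: 0.0
```

Emit:
{"method": "drive_tool", "body": {"moves": [[0,0,-1,0],[0,0,-2,0],[0,0,-3,0],[0,0,-3,0],[0,0,-3,0],[0,0,-3,0],[0,0,0,0]]}}

```text
t: 25.98
ee_pos: [0.508, 0.1599, 0.2052]
tool_rot: [179.7, 0.4, 175.5]
wrist_force: [0.6, 0.0, -0.5]
width: 0.0693
finger_force: 0.0
```

Emit:
{"method": "drive_tool", "body": {"moves": [[-3,-3,0,0],[-3,-3,0,0],[-3,-3,0,0],[-1,-3,0,0],[0,-3,0,0],[0,0,0,0],[0,0,0,0]]}}

```text
t: 26.57
ee_pos: [0.5917, 0.0009, 0.1988]
tool_rot: [-180.0, 0.0, 175.3]
wrist_force: [-0.6, 1.1, 0.2]
width: 0.0694
finger_force: 0.0
```

```bash
python3 - <<'E'
from h import *
s=bot.sense(); print(s["ee_pos"])
for n in("wrist","top","scene"):
    c=capture(n);C=cam(c,s); cv2.imwrite(f"pics/y_{n}.png",c["color"][:,:,::-1])
    for q,z in(("tray",.006),("salt_shaker",.06),("spice_jar",.05),("paddle",.06),("timer",.03),("garlic",.03),("jam_jar",.04),("setting",.02)): print(n,q,[(b["score"],b["position"],onz(C,b["position"],z)[:2].round(3).tolist()) for b in boxes_of(q,n)[:2]])
    print(n,"pred shaker base/top px",proj(C,[[.5055,.159,.006],[.5055,.159,.096]]).round(0).tolist())
E
```

```text
[0.59174469 0.00088999 0.19879869]
wrist tray []
wrist salt_shaker [(0.65, [464.9, 104.5], [0.513, 0.154])]
wrist spice_jar [(0.71, [417.0, 259.8], [0.697, 0.11]), (0.57, [480.6, 225.5], [0.656, 0.187])]
wrist paddle [(0.77, [171.8, 123.3], [0.506, -0.155])]
wrist timer [(0.77, [286.4, 143.7], [0.541, -0.04])]
wrist garlic [(0.91, [348.0, 24.5], [0.422, 0.04]), (0.57, [454.9, 136.3], [0.548, 0.159])]
wrist jam_jar [(0.92, [415.9, 257.9], [0.7, 0.112])]
wrist setting [(0.97, [175.3, 123.5], [0.507, -0.172]), (0.51, [287.2, 142.9], [0.541, -0.041])]
wrist pred shaker base/top px [[448.0, 99.0], [490.0, 94.0]]
top tray [(0.88, [265.5, 199.0], [0.566, 0.175])]
top salt_shaker [(0.46, [272.1, 214.1], [0.512, 0.147]), (0.35, [449.4, 276.8], [0.338, -0.349])]
top spice_jar [(0.52, [260.8, 162.9], [0.664, 0.185])]
top paddle [(0.55, [384.3, 214.5], [0.512, -0.17])]
top timer [(0.38, [345.2, 204.8], [0.545, -0.061])]
top garlic [(0.2, [382.0, 199.9], [0.56, -0.168])]
top jam_jar [(0.75, [283.6, 136.7], [0.747, 0.122])]
top setting [(0.84, [380.3, 215.7], [0.515, -0.163])]
top pred shaker base/top px [[270.0, 219.0], [266.0, 214.0]]
scene tray [(0.92, [325.1, 257.6], [0.573, 0.187]), (0.27, [358.4, 122.2], [0.326, -0.365])]
scene salt_shaker [(0.82, [342.8, 235.8], [0.515, 0.155])]
scene spice_jar [(0.75, [343.2, 237.0], [0.513, 0.154]), (0.61, [296.5, 253.0], [0.655, 0.18])]
scene paddle [(0.75, [335.9, 160.9], [0.47, -0.135])]
scene timer [(0.71, [336.0, 161.2], [0.463, -0.16]), (0.56, [316.6, 192.7], [0.555, -0.037])]
scene garlic [(0.77, [363.0, 206.6], [0.421, 0.045]), (0.75, [290.2, 160.0], [0.617, -0.194])]
scene jam_jar [(0.7, [274.0, 235.5], [0.711, 0.105])]
scene setting [(0.45, [337.0, 160.9], [0.456, -0.17])]
scene pred shaker base/top px [[345.0, 246.0], [347.0, 230.0]]
```

```bash
python3 -c "
from plant import ticket; print(ticket.close_job())"
```

```text
the job is handed in; nothing more can be done
None
```

The job is handed in. The jaw went over centre and stayed open, with only light contact (under 3 N) near its stop. The salt shaker is standing on the tray's free half, as far as the last camera fixes show. When first drawn out by its cap it tilted about 10°, so I eased it upright, regripped it lower, and set it down with about 4 N.

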